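# Close the kit drawer, then tilt the cutting rule out from under it

### The job

The cutting rule is lying in the well of the blue bench caddy and the caddy's kit drawer has been left open over it. Push the drawer fully home until it clicks in, then take the rule by its black grip bar, tilt its front end up and draw it out through the opening without forcing it, and finish holding it level in the gripper about 20 cm above the bench, clear of everything. Leave the drawer shut and the other things where they are.

Things in the scene. Friction and masses are not known exactly. Their poses are not given: they have to be found in the camera images.
- caddy: Blue steel bench caddy, fixed, 290 (x) x 116 (y) x 82 (z) mm, walls 3 mm: open tool well at the robot's end, roofed by a drawer housing at the far end. Origin: centre of its underside; +x runs away from the robot (within 20 degrees of world x), y left, z up. The well is open above from x = -142 to +23 mm, inner y -55 to +55 mm; its front and side walls end at z = 57.5 mm.
- roof_edge (a point): Middle of the lower front edge of the drawer housing: caddy x = 23, y = 0, z = 40 mm (axes as the caddy's). From here back to caddy x = 142 mm the well goes on under the housing, with 34 mm of height between its grey felt-lined floor (z = 6 mm, the same as in front) and the roof. The housing's top is at z = 82 mm.
- kit_drawer (a joint): Kit drawer sliding in the caddy's housing: m of opening, 0 = fully home, up to 0.10 open towards caddy -x, where it hangs over the well. Starts 55 to 92 mm open and stays where it is left; a spring catch resists with about 4 to 6 N from 13 to 6 mm before home, then pulls the drawer home.
- drawer_face (a point): Middle of the drawer's bare metal front face, 57.5 mm above the bench (moves with the drawer, axes as the caddy's). The face is 107 mm wide and reaches from 42.5 to 80 mm above the bench; a 43 mm wide finger notch cuts the middle of its top edge down to 68.5 mm. Push it towards caddy +x; when home it stands at caddy x = 23 mm.
- rule_center (a point): Centre of the loose cutting rule (110 to 180 g, balanced here), 10.5 mm above its underside. Flat aluminium blade 220 (x) x 36 (y) x 3 mm; on its middle a black grip bar 80 (x) x 16 (y) mm, top 21 mm above the underside. x runs to its rear end. Lies flat on the well's floor, within 4 degrees of lengthwise, front end 8 to 27 mm from the front wall, rear 60 to 81 mm under the housing.
- rule_front (a point): Middle of the rule's front end (towards the robot), 110 mm from the centre along the rule's -x, half-way through the blade.
- rule_rear (a point): Middle of the rule's rear end (under the drawer housing), 110 mm from the centre along the rule's +x, half-way through the blade.
- rule: The cutting rule itself: origin at the middle of its underside, axes as at rule_center.
- card_center (a point): Card of spare blades lying on top of the drawer housing, 62 x 118 x 12 mm, this point at its centre; leave it there.
- marker_center (a point): Permanent marker lying on the bench left of the caddy, 130 x 20 x 18 mm; leave alone.
- cutter_center (a point): Black snap-off cutter lying on the bench left of the caddy, 134 x 28 x 20 mm; leave alone.
- pad_center (a point): Order pad on the bench at the right front, 145 x 100 x 12 mm; leave alone.

How it is judged (in metres and radians):
On the way, in this order (a step that is already met when the one before it is completed fails the run):
1. the drawer is fully home while the rule still lies in the well (value of joint kit_drawer below 0.003 m and z of rule_center in the frame of caddy below 0.03 m), for 0.2 s.
2. the rule stands diagonally in the opening: front end up over the front wall, rear end still under the drawer housing (value of joint kit_drawer below 0.003 m and z of rule_front in the frame of caddy above 0.056 m and x of rule_rear in the frame of caddy above 0.023 m and z of rule_rear in the frame of caddy below 0.04 m), for 0.05 s.
At the end, for the whole second after the job is handed in: The gripper holds the rule still and level (within 15 degrees), both its ends more than 15 cm and its centre less than 30 cm above the bench, touching nothing of the caddy; the drawer is within 3 mm of fully home (value of joint kit_drawer below 0.003 m and height (world z) of each of rule_front, rule_rear above 0.15 m and height (world z) of rule_center below 0.3 m and angle between rule_center's own z axis and vertical below 0.26 rad and contact force between the fingers and rule above 1 N and contact force between rule and caddy below 0.1 N and linear speed of rule below 0.03 m/s); the arm keeps its last pose, push and grip.
It fails at once if the lifted rule is forced against the caddy (over 40 N) (contact force between rule and caddy above 40 N and z of rule_center in the frame of caddy above 0.022 m).
It fails at once if one of the other things is moved by more than 3 cm (distance of any of card_center, marker_center, cutter_center, pad_center from where it was at the start of the episode above 0.03 m).
It also fails if it takes over 53 s, if anything falls off the work surface, if the arm or the gripper's body presses on something with over 40 N, if the wrist force passes 120 N, or if a joint passes its speed limit or range.

### The arm

A 6-joint arm with a two-finger parallel gripper is mounted at the origin on a cart in front of the work surface, level with it; the furniture and walls round the work are solid. World frame = base frame: x ahead of the robot, y to its left, z up, the work surface at z = 0. Lengths are in mm, angles in rad, forces in N, time in s.
With the tool pointing down it reaches from about 250 to 725 mm from the base axis. Payload 4 kg.
Tool frame: the origin (TCP) lies midway between the tips of the shut fingers; the grasp point (between the pads) lies 19 mm behind it; z points along the fingers, y is the line along which they close (so a half turn about z gives the same grasp; the last joint's range is limited). The gripper opens to 85 mm and grips with 20 to 120 N. Pads are 22 mm wide; open, the fingers measure 114 mm over their backs; the gripper's body (76 mm by 85 mm) begins 54 mm behind the grasp point. The pads swing forward as they close: fully open they stand 13 mm farther back than shut.
Start: joints at [-1.344, 0.241, 0.005, 1.335, 0, 1.571], TCP at [112.428, -487.195, 231.306] pointing down, gripper open.
Joint ranges: [-2.72, 2.72], [-1.05, 1.87], [-1.09, 1.28], [-1.99, 2.15], [-1.42, 1.44], [-3.14, 3.14]. Speed limits (rad/s): [2.79, 2.79, 3.14, 3.14, 3.14, 3.14].

### API

Orientations are given as a 3x3 rotation matrix whose columns are the frame's x, y, z axes.
In Python, from plant import robot gives the robot as it stands.
- The arm moves only by the tool apply_moves, never from a script. Its argument "targets" is a list of rows, each a list of 3 entries, a list of its own where there are three numbers: the shift along the world's x, y, z as a fraction of full scale, then the turn, a rotation vector about the world's x, y, z as a fraction of full scale, then the opening, from -1 (shut) to 1 (fully open). A call has 1 to 5 rows; each row is the pose to reach, as a shift and turn from the pose commanded when the call began, turning the shorter way round; what a row does not reach only later rows make up. Full scale, the value 1, is 200 mm for a shift and pi rad for a turn. A row lasts 1/8 s, in which the tool goes at most 62.5 mm and 10.7 degrees, less where a joint would pass 70% of its speed; a pose out of reach is approached as far as the arm can. A call with a number of a shift or a turn outside -1 to 1 is refused whole. A call with a gripper value outside its range is refused whole. The fingers move at their own pace and stop on an object; "squeeze" is the grip in N (left out, the last holds). Time passes only in rows, so rows that repeat a pose let the fingers close. It gives the time, the measured TCP pose, the force, the opening and the grip force at its end, in the units of the state.
- robot.observe(): the state, without advancing time (a new reading comes with each control period).
- robot.get_image(name): name is "scene" or "side" or "wrist"; returns the picture (480x640x3 uint8, red, green, blue); there is no depth.
- robot.camera_info(name): a dict with "camera_matrix" (3x3 intrinsics, pixels), "rvec" (rotation vector, rad) and "tvec" (3), from world to camera coordinates, as OpenCV has them; the wrist camera has in their place "tool_from_camera" (4x4, takes a point from camera to tool coordinates, whose origin is the TCP and whose axes are the flange's). Camera axes: x right, y down, z forward; pixel columns grow to the right and rows downward; lengths in mm; the calibration is good to about 2 mm. A picture is of the moment at which its call begins: read the wrist's pose just before it. camera_info takes no time and is no camera call.
- robot.job_done(): hands the job in; it is judged then, once.
Trained networks look in the newest picture that a camera, given by its name, has taken for a name from the list of things; names that differ only in an ending like _2 or _b are one class to them, and where a whole thing is asked for, a point or a joint stands for the part that bears it (a point fixed in the world has none). Each returns a list of dicts, best first, with "score" (0 to 1); they miss things now and then, are a little off and sometimes report something else, mostly with a low value. They report only what shows in the picture. A call takes as long as a camera call.
- robot.find_in(camera, thing): "position" ([column, row] in pixels, amid what is visible of it).
- robot.regions_of(camera, thing): "region" (480x640 bool, what is visible of it) and "position" ([column, row] in pixels, amid what is visible of it).
The state is a dict: "time": time; "qpos": joint angles; "dq": joint speeds; "joint_efforts": joint torques, N m; "tcp_pos": TCP position; "eef_rot": TCP orientation; "force": force on the tool from outside, world axes, zero at the start; "moment": the same for the moment, N m; "width": finger opening in mm; "grasp_force": force on a finger pad.
Only numpy, scipy, OpenCV 4.12 (cv2) and the standard library are available. Lean on these libraries where they do the work, as an engineer would, in place of code of your own. Each camera call takes 0.05 s, during which the arm holds its last target. There are 200 camera calls.

## Working session

There is one attempt and no reset: what is moved stays moved. The work goes in short steps, Python scripts to look and compute and a tool call to move; the robot and the scene stay as the last step left them, time stands still between calls to the robot, and variables do not carry over. Pictures are saved under pics/ and viewed, at most 10 in all, crops included, and the job is handed in when it is done.

Besides the shell and the picture viewer there is one more tool, called after "Request:" as name([rows], argument=value, ...), one row to a line, values as JSON. apply_moves: Moves the arm, as the interface text tells. Its arguments: {"type":"object","properties":{"targets":{"type":"array","items":{"type":"array"}},"squeeze":{"type":"number"}},"required":["targets"]}

```bash
ls; mkdir -p pics; cat > h.py <<'E'
import numpy as np, cv2
from plant import robot
def cam(n):
    c=robot.camera_info(n); K=np.array(c["camera_matrix"],float)
    if "rvec" in c:
        R,_=cv2.Rodrigues(np.array(c["rvec"],float)); t=np.array(c["tvec"],float).ravel()
    else:
        s=robot.observe(); T=np.array(c["tool_from_camera"],float)
        W=np.eye(4); W[:3,:3]=s["eef_rot"]; W[:3,3]=s["tcp_pos"]; M=np.linalg.inv(W@T); R,t=M[:3,:3],M[:3,3]
    return K,R,t
def ray(n,p,z,C=None):
    K,R,t=C or cam(n); d=R.T@np.linalg.inv(K)@np.array([p[0],p[1],1.]); o=-R.T@t
    return o+d*(z-o[2])/d[2]
def proj(n,P,C=None):
    K,R,t=C or cam(n); q=(R@np.atleast_2d(P).T).T+t; q=q@K.T; return q[:,:2]/q[:,2:]
E
python3 - <<'E'
from h import *
np.set_printoptions(precision=1,suppress=True)
ims=[]
for n in ("scene","side"):
    im=robot.get_image(n); cv2.imwrite(f"pics/{n}0.png",im[:,:,::-1])
    K,R,t=cam(n); print(n,-R.T@t,R[2])
    for th,z in (("caddy",40),("drawer_face",57.5),("roof_edge",40),("rule_center",16),("rule_front",8),("rule_rear",8),("card_center",88),("marker_center",9),("cutter_center",10),("pad_center",6)):
        for r in robot.find_in(n,th)[:2]: print(th,round(r["score"],2),np.array(r["position"]),ray(n,r["position"],z))
E
```

```text
pics
scene [ 88.7 345.4 828.5] [ 0.5 -0.4 -0.8]
caddy 0.91 [334.7 270. ] [483.2 -57.1  40. ]
drawer_face 0.83 [330.3 257.4] [505.7 -63.6  57.5]
drawer_face 0.63 [334.1 268. ] [479.2 -50.7  57.5]
roof_edge 0.87 [331.3 267.4] [493.2 -56.1  40. ]
rule_center 0.22 [331.7 264.8] [510.4 -73.9  16. ]
rule_front 0.97 [343.2 295.4] [437.  -41.9   8. ]
rule_rear 0.89 [342.9 294.7] [438.8 -42.6   8. ]
card_center 0.79 [305.8 218.4] [607.5 -79.   88. ]
card_center 0.73 [343.5 291. ] [410.2 -11.6  88. ]
cutter_center 0.7 [262.8 354.4] [439.9 172.   10. ]
cutter_center 0.68 [343.8 294.2] [437.6 -44.1  10. ]
pad_center 0.77 [423.9 239.5] [ 426.3 -300.7    6. ]
side [ 417.2 -835.7  803.8] [ 0.1  0.7 -0.7]
caddy 0.78 [299.6 252.2] [502.7 -84.4  40. ]
drawer_face 0.73 [294.6 240.8] [495.8 -64.3  57.5]
roof_edge 0.82 [302.7 251.1] [510.  -82.5  40. ]
rule_center 0.49 [262.1 254.3] [421.  -48.8  16. ]
rule_rear 0.73 [261.3 253.6] [419.5 -38.2   8. ]
card_center 0.83 [350.  233.1] [612.9 -98.3  88. ]
marker_center 0.23 [282. 345.] [ 431.5 -294.4    9. ]
cutter_center 0.69 [262.1 198.5] [443.4 159.1  10. ]
pad_center 0.97 [282.1 345.5] [ 431.6 -293.5    6. ]
pad_center 0.34 [294.2 240.4] [500.5  -9.5   6. ]
```

```bash
python3 - <<'E'
import cv2,numpy as np
a=cv2.imread("pics/scene0.png")[180:380,220:420]; b=cv2.imread("pics/side0.png")[160:360,220:420]
cv2.imwrite("pics/c0.png",np.hstack([cv2.resize(x,(400,400),interpolation=cv2.INTER_CUBIC) for x in(a,b)]))
E
```

```text
(no output)
```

View pics/c0.png

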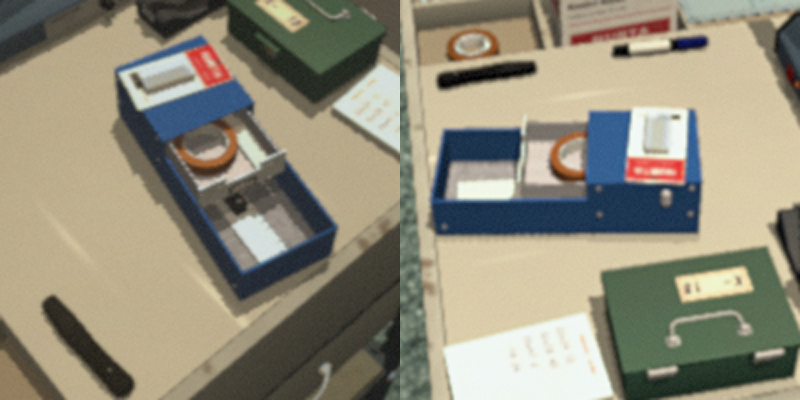

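```bash
cat >> h.py <<'E'
def c2w(P,q):
    c,s=np.cos(q[2]),np.sin(q[2]); P=np.atleast_2d(P).astype(float)
    return np.c_[q[0]+c*P[:,0]-s*P[:,1],q[1]+s*P[:,0]+c*P[:,1],P[:,2]]
E
python3 - <<'E'
from h import *
from scipy.optimize import least_squares
np.set_printoptions(precision=3,suppress=True)
F,B,L,R=-145,145,58,-58
sc=[((F,L,57.5),(240,270)),((F,R,57.5),(332,230)),((F,L,0),(240,297)),((B,L,82),(118,70)),((B,R,82),(205,38)),((23,L,82),(163,137)),((23,R,82),(252,103))]
sd=[((F,R,57.5),(434,200)),((F,L,57.5),(443,130)),((F,R,0),(435,232)),((B,R,0),(697,232)),((23,R,82),(588,183)),((23,L,82),(588,112)),((B,L,82),(694,110)),((B,R,82),(700,183))]
S=[("scene",np.array([p for p,_ in sc]),np.array([(220+u/2,180+v/2) for _,(u,v) in sc])),("side",np.array([p for p,_ in sd]),np.array([(220+(u-400)/2,160+v/2) for _,(u,v) in sd]))]
C={n:cam(n) for n in("scene","side")}
for sel in (S,S[:1],S[1:]):
    f=lambda q:np.concatenate([(proj(n,c2w(P,q),C[n])-p).ravel() for n,P,p in sel])
    r=least_squares(f,[500,-60,0],x_scale=[10,10,.1]); print(r.x,np.sqrt(np.mean(r.fun**2)))
    if sel is S: q=r.x; print(r.fun.reshape(-1,2))
# drawer face top edge pts (z=80) : scene (193,197)... 
def inc(w): 
    c,s=np.cos(q[2]),np.sin(q[2]); d=w[:2]-q[:2]; return np.array([c*d[0]+s*d[1],-s*d[0]+c*d[1]])
for n,p,z in(("scene",(220+195/2,180+192/2),80),("scene",(220+285/2,180+153/2),80),("side",(220+122/2,160+118/2),80),("side",(220+120/2,160+180/2),80)): print(n,inc(ray(n,p,z)))
# white blade patch front/rear edges
for n,p,z in(("scene",(220+262/2,180+262/2),9),("scene",(220+288/2,180+247/2),9),("side",(220+56/2,160+182/2),9),("side",(220+54/2,160+199/2),9)): print(n,inc(ray(n,p,z)))
print(c2w([[-145,0,0],[23,0,0]],q))
E
```

```text
[514.201 -68.137  -0.217] 1.472036260013031
[[-0.26   1.327]
 [ 2.232 -2.225]
 [-1.626  1.734]
 [-2.172 -2.227]
 [-1.561 -2.815]
 [-0.61   1.083]
 [ 1.146 -1.08 ]
 [-3.097 -0.185]
 [-0.124 -1.643]
 [ 0.192  1.759]
 [ 0.373  1.65 ]
 [-1.745  0.094]
 [-0.102 -0.909]
 [ 0.895 -0.087]
 [ 0.711 -0.015]]
[512.92  -68.352  -0.225] 1.6532454825896548
[515.07  -67.662  -0.209] 1.1413698440221263
scene [-53.023  58.515]
scene [-53.955 -50.272]
side [-50.898  47.281]
side [-45.27  -51.134]
scene [-122.678   14.482]
scene [-120.195  -19.75 ]
side [-130.481   16.369]
side [-129.287  -10.776]
[[372.598 -36.938   0.   ]
 [536.663 -73.086   0.   ]]
```

```bash
python3 - <<'E'
from h import *
from scipy.spatial.transform import Rotation as Ro
np.set_printoptions(precision=4,suppress=True)
s=robot.observe(); print(s["time"],s["tcp_pos"],s["force"],s["width"]); R=np.array(s["eef_rot"]); print(R)
a=-0.217;x=np.array([np.cos(a),np.sin(a),0]);y=np.array([-np.sin(a),np.cos(a),0]);z=np.array([0,0,-1.])
for sg in(1,-1):
    T=np.c_[-sg*np.cross(z,y)*-1,sg*y,z]; T[:,0]=np.cross(T[:,1],z)
    print(np.linalg.det(T),Ro.from_matrix(T@R.T).as_rotvec()/np.pi, s["qpos"])
print(robot.camera_info("wrist")["tool_from_camera"])
q=[514.2,-68.1,-.217]
print(c2w([[-100,0,200],[-85,0,50],[10,0,50]],q)-np.array([*s["tcp_pos"][:2],s["tcp_pos"][2]]))
E
```

```text
1.1 [ 112.4394 -487.1912  231.3119] [-0.2371 -0.2998  0.1979] 85.47937532177072
[[ 0.9744  0.2249  0.    ]
 [ 0.2249 -0.9744 -0.    ]
 [ 0.      0.     -1.    ]]
1.0 [-0.      0.      0.8587] [-1.344   0.2406  0.005   1.3352  0.      1.5708]
1.0 [ 0.      0.     -0.1413] [-1.344   0.2406  0.005   1.3352  0.      1.5708]
[[  -0.0001   -0.9509   -0.3096   80.3828]
 [   1.       -0.0001   -0.       -1.1745]
 [  -0.       -0.3096    0.9509 -141.8566]
 [   0.        0.        0.        1.    ]]
[[ 304.1059  440.6213  -31.3119]
 [ 318.7541  437.3918 -181.3119]
 [ 411.5261  416.9382 -181.3119]]
```

Request:
apply_moves([
  [[0.175,0.25,0],[0,0,-0.036],-1],
  [[0.35,0.5,0],[0,0,-0.072],-1],
  [[0.525,0.75,0],[0,0,-0.108],-1],
  [[0.7,1.0,0],[0,0,-0.141],-1],
])

```text
time: 1.6
tcp_pos: [253.2, -285.7, 231.5]
eef_rot: [[0.976, -0.219, 0.001], [-0.219, -0.976, -0.001], [0.001, 0.0, -1.0]]
force: [1.6, -0.4, 1.6]
width: 12.6
grasp_force: 0.0
```

Request:
apply_moves([
  [[0.175,0.25,0],[0,0,0],-1],
  [[0.35,0.5,0],[0,0,0],-1],
  [[0.525,0.75,0],[0,0,0],-1],
  [[0.7,1.0,0],[0,0,0],-1],
])

```text
time: 2.1
tcp_pos: [393.5, -85.4, 231.7]
eef_rot: [[0.977, -0.212, 0.001], [-0.212, -0.977, -0.001], [0.002, 0.0, -1.0]]
force: [0.8, -0.7, 0.6]
width: -0.2
grasp_force: 0.0
```

Request:
apply_moves([
  [[0.1,0.18,0],[0,0,0],-1],
  [[0.1,0.18,0],[0,0,0],-1],
  [[0.1,0.18,0],[0,0,0],-1],
])

```text
time: 2.48
tcp_pos: [407.4, -74.3, 231.1]
eef_rot: [[0.982, -0.191, 0.002], [-0.191, -0.981, 0.017], [-0.001, -0.017, -1.0]]
force: [-0.1, -0.9, 1.0]
width: 0.2
grasp_force: 0.0
```

```bash
python3 - <<'E'
from h import *
np.set_printoptions(precision=3,suppress=True)
s=robot.observe(); print(s["time"],s["tcp_pos"],s["force"]); print(s["eef_rot"])
C=cam("wrist"); im=robot.get_image("wrist")
q=[514.2,-68.1,-.217]
ov=im[:,:,::-1].copy()
for P in([-142,55,57.5],[-142,-55,57.5],[23,-58,57.5],[23,58,57.5],[23,58,82],[23,-58,82],[-52,-53,80],[-52,53,80],[-127,0,7.5],[-57,0,27]):
    u=proj("wrist",c2w(P,q),C)[0]; cv2.circle(ov,tuple(int(v) for v in u),4,(0,255,0),1)
for th in("rule_front","drawer_face","rule_center"):
    for r in robot.find_in("wrist",th)[:1]: print(th,r["score"],r["position"])
cv2.imwrite("pics/w1.png",ov)
E
```

```text
2.475 [407.351 -74.321 231.137] [-0.091 -0.941  0.958]
[[ 0.982 -0.191  0.002]
 [-0.191 -0.981  0.017]
 [-0.001 -0.017 -1.   ]]
rule_front 0.73 [298.5, 189.8]
drawer_face 0.88 [292.1, 93.8]
rule_center 0.59 [298.7, 187.6]
```

View pics/w1.png

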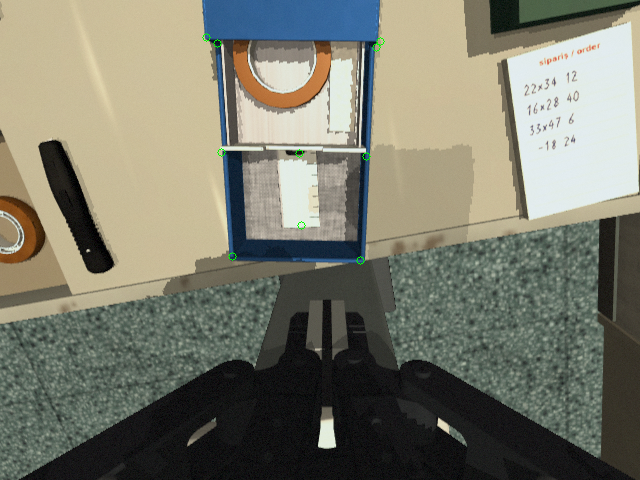

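```bash
python3 - <<'E'
from h import *
np.set_printoptions(precision=3,suppress=True)
s=robot.observe(); print(s["qpos"],s["dq"],s["time"],s["tcp_pos"])
q=[514.2,-68.1,-.217]
def inc(w):
    c,sn=np.cos(q[2]),np.sin(q[2]); d=w[:2]-q[:2]; return np.array([c*d[0]+sn*d[1],-sn*d[0]+c*d[1]])
for p,z in(((281,227),9),((318,226),9),((281,160),9),((222,149),80),((366,150),80),((233,261),57.5),((358,261),57.5),((217,41),82),((374,41),82)): print(p,inc(ray("wrist",p,z)))
E
```

```text
[-0.194  0.071 -0.199  1.301  0.018  3.141] [ 0.007  0.     0.     0.001  0.001 -0.001] 2.675 [407.539 -74.387 231.4  ]
(281, 227) [-127.848   19.654]
(318, 226) [-125.8    -15.984]
(281, 160) [-64.229  18.911]
(222, 149) [-49.386  52.818]
(366, 150) [-47.391 -52.285]
(233, 261) [-145.536   55.035]
(358, 261) [-142.186  -52.415]
(217, 41) [21.529 51.499]
(374, 41) [ 23.768 -53.521]
```

Request:
apply_moves([
  [[0,0,0],[0,0,0.058],-1],
  [[0,0,0],[0,0,0.116],-1],
  [[0,0,0],[0,0,0.174],-1],
  [[0,0,0],[0,0,0.232],-1],
  [[0,0,0],[0,0,0.29],-1],
])

```text
time: 3.3
tcp_pos: [407.8, -74.0, 231.4]
eef_rot: [[0.748, 0.663, -0.012], [0.663, -0.748, 0.013], [-0.0, -0.018, -1.0]]
force: [0.4, 0.0, -0.3]
width: -0.1
grasp_force: 0.0
```

Request:
apply_moves([
  [[0,0,0],[0,0,0.058],-1],
  [[0,0,0],[0,0,0.116],-1],
  [[0,0,0],[0,0,0.174],-1],
  [[0,0,0],[0,0,0.232],-1],
  [[0,0,0],[0,0,0.29],-1],
])

```text
time: 3.92
tcp_pos: [407.8, -74.0, 231.4]
eef_rot: [[-0.066, 0.998, -0.018], [0.998, 0.065, -0.002], [-0.0, -0.018, -1.0]]
force: [1.4, 0.0, 1.0]
width: 0.1
grasp_force: 0.0
```

Request:
apply_moves([
  [[0,0,0],[0,0,0.058],-1],
  [[0,0,0],[0,0,0.116],-1],
  [[0,0,0],[0,0,0.174],-1],
  [[0,0,0],[0,0,0.232],-1],
  [[0,0,0],[0,0,0.29],-1],
])

```text
time: 4.55
tcp_pos: [407.8, -74.0, 231.4]
eef_rot: [[-0.829, 0.56, -0.01], [0.56, 0.828, -0.015], [-0.0, -0.018, -1.0]]
force: [0.5, -0.6, -1.4]
width: 0.1
grasp_force: 0.0
```

Request:
apply_moves([
  [[0,0,0],[0,0,0.058],-1],
  [[0,0,0],[0,0,0.116],-1],
  [[0,0,0],[0,0,0.13],-1],
  [[0,0,0],[0,0,0.13],-1],
])

```text
time: 5.05
tcp_pos: [407.8, -73.9, 231.4]
eef_rot: [[-0.982, 0.191, -0.003], [0.191, 0.981, -0.018], [-0.0, -0.018, -1.0]]
force: [0.3, 0.4, 0.4]
width: -0.1
grasp_force: 0.0
```

Request:
apply_moves([
  [[0.131,0.118,-0.2],[0.0057,-0.001,-0.008],-1],
  [[0.131,0.118,-0.45],[0.0057,-0.001,-0.008],-1],
  [[0.131,0.118,-0.7],[0.0057,-0.001,-0.008],-1],
  [[0.131,0.118,-0.9],[0.0057,-0.001,-0.008],-1],
  [[0.131,0.118,-0.9],[0.0057,-0.001,-0.008],-1],
])

```text
time: 5.68
tcp_pos: [431.1, -49.7, 48.9]
eef_rot: [[-0.977, 0.215, -0.008], [0.215, 0.977, 0.001], [0.008, -0.001, -1.0]]
force: [0.6, -0.0, 0.7]
width: 0.3
grasp_force: 0.0
```

Request:
apply_moves([
  [[0.073,-0.016,0],[0,0,0],-1],
  [[0.146,-0.032,0],[0,0,0],-1],
  [[0.219,-0.048,0],[0,0,0],-1],
  [[0.292,-0.064,0],[0,0,0],-1],
  [[0.342,-0.075,0],[0,0,0],-1],
])

```text
time: 6.3
tcp_pos: [505.5, -65.0, 53.4]
eef_rot: [[-0.977, 0.214, 0.004], [0.214, 0.977, 0.0], [-0.003, 0.001, -1.0]]
force: [-1.5, 0.8, 1.7]
width: -0.1
grasp_force: 0.8
```

Request:
apply_moves([
  [[0.035,-0.008,0],[0,0,0],-1],
  [[0.07,-0.015,0],[0,0,0],-1],
  [[0.09,-0.02,0],[0,0,0],-1],
  [[0.09,-0.02,0],[0,0,0],-1],
])

```text
time: 6.8
tcp_pos: [518.9, -68.2, 51.3]
eef_rot: [[-0.977, 0.213, -0.004], [0.213, 0.977, 0.001], [0.004, 0.0, -1.0]]
force: [-5.5, 2.0, 3.8]
width: -0.2
grasp_force: 2.8
```

Request:
apply_moves([
  [[0.015,-0.003,0],[0,0,0],-1],
  [[0.03,-0.006,0],[0,0,0],-1],
  [[0.03,-0.006,0],[0,0,0],-1],
])

```text
time: 7.18
tcp_pos: [525.6, -69.6, 51.2]
eef_rot: [[-0.977, 0.213, -0.003], [0.213, 0.977, 0.001], [0.003, 0.0, -1.0]]
force: [-4.2, 2.6, 2.6]
width: -0.0
grasp_force: 2.5
```

```bash
python3 - <<'E'
from h import *
im=robot.get_image("scene"); robot.get_image("side"); b=robot.get_image("side")
cv2.imwrite("pics/c2.png",np.hstack([cv2.resize(x,(400,400),interpolation=cv2.INTER_CUBIC) for x in(im[180:380,220:420],b[160:360,220:420])])[:,:,::-1])
print(robot.observe()["force"],robot.observe()["tcp_pos"])
E
```

```text
[-5.39966029  1.34602294  2.2769926 ] [525.64339848 -69.60221814  51.22383962]
```

View pics/c2.png

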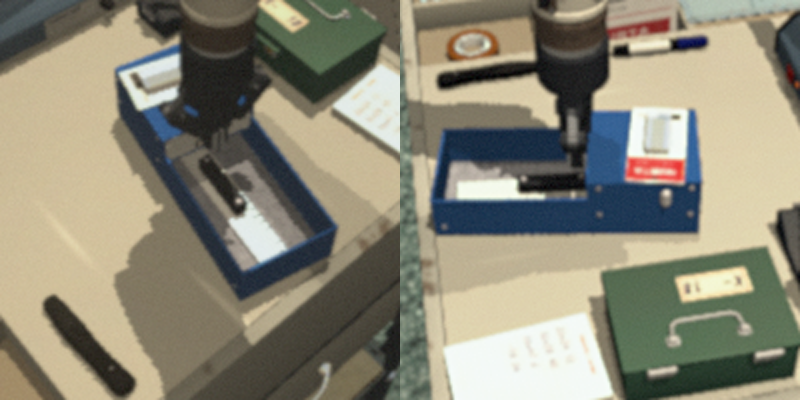

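Request:
apply_moves([
  [[0.015,-0.003,0],[0,0,0],-1],
  [[0.025,-0.005,0],[0,0,0],-1],
  [[0.025,-0.005,0],[0,0,0],-1],
])

```text
time: 7.7
tcp_pos: [525.6, -69.6, 51.0]
eef_rot: [[-0.977, 0.213, -0.012], [0.213, 0.977, 0.003], [0.012, 0.0, -1.0]]
force: [-17.1, 5.2, 13.2]
width: 0.1
grasp_force: 8.7
```

Request:
apply_moves([
  [[-0.1,0.022,0],[0,0,0],-1],
  [[-0.25,0.055,0.2],[0,0,0],-0.6],
  [[-0.28,0.062,0.4],[0,0,0],0.0],
  [[-0.28,0.062,0.4],[0,0,0],0.0],
  [[-0.28,0.062,0.4],[0,0,0],0.0],
])

```text
time: 8.32
tcp_pos: [476.6, -58.8, 131.5]
eef_rot: [[-0.977, 0.214, 0.002], [0.214, 0.977, -0.0], [-0.002, -0.0, -1.0]]
force: [-0.2, -0.4, 0.2]
width: 42.7
grasp_force: 0.0
```

```bash
python3 - <<'E'
from h import *
np.set_printoptions(precision=3,suppress=True)
s=robot.observe(); print(s["time"],s["tcp_pos"],s["force"],s["width"]); print(s["eef_rot"])
C=cam("wrist"); im=robot.get_image("wrist")
q=[514.2,-68.1,-.217]
ov=im[:,:,::-1].copy()
def inc(w):
    c,sn=np.cos(q[2]),np.sin(q[2]); d=w[:2]-q[:2]; return np.array([c*d[0]+sn*d[1],-sn*d[0]+c*d[1]])
for P in([-142,55,57.5],[-142,-55,57.5],[23,-55,57.5],[23,55,57.5],[23,58,82],[23,-58,82],[-127,0,7.5],[-57,0,27]):
    u=proj("wrist",c2w(P,q),C)[0]; cv2.circle(ov,tuple(int(v) for v in u),4,(0,255,0),1)
for th in("rule_front","drawer_face","rule_center","rule"):
    for r in robot.find_in("wrist",th)[:1]: print(th,r["score"],r["position"])
    if th=="rule" :
        g=robot.regions_of("wrist",th)
        if g: m=g[0]["region"]; print(m.sum()); cs,_=cv2.findContours(m.astype("uint8"),0,2); cv2.drawContours(ov,cs,-1,(0,0,255),1)
cv2.imwrite("pics/w3.png",ov)
E
```

```text
8.325 [476.556 -58.754 131.46 ] [-0.244 -0.357  0.219] 42.67250944880056
[[-0.977  0.214  0.002]
 [ 0.214  0.977 -0.   ]
 [-0.002 -0.    -1.   ]]
drawer_face 0.96 [326.4, 353.5]
rule_center 0.86 [329.6, 209.7]
rule 0.68 [330.1, 207.8]
12404
```

View pics/w3.png

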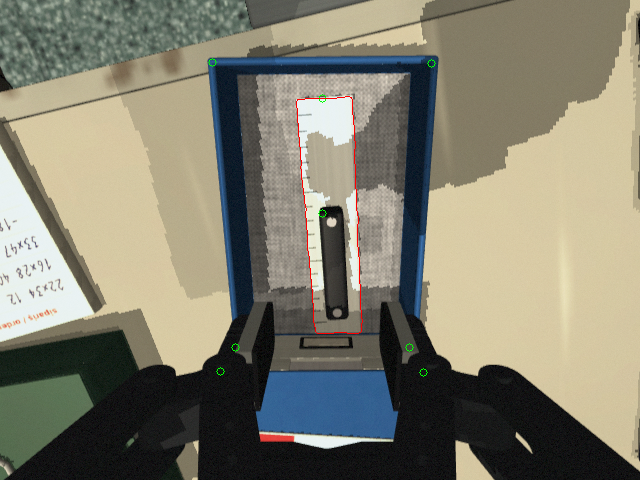

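```bash
python3 - <<'E'
from h import *
np.set_printoptions(precision=2,suppress=True)
q=[514.2,-68.1,-.217]
def inc(w):
    c,sn=np.cos(q[2]),np.sin(q[2]); d=w[:2]-q[:2]; return np.array([c*d[0]+sn*d[1],-sn*d[0]+c*d[1]])
for p,z in(((331.5,208),27),((337.5,318),27),((320.5,212),27),((342.5,212),27),((297,100),9),((352,97),9),((314,333),9),((361,333),9),((323,60),57.5)): w=ray("wrist",p,z);print(p,inc(w),w)
w1=ray("wrist",(324.5,98.5),9);w2=ray("wrist",(337.5,333),9);d=w2-w1;print("yaw",np.arctan2(d[1],d[0]))
w1=ray("wrist",(331.5,208),27);w2=ray("wrist",(337.5,318),27);d=w2-w1;print("yaw",np.arctan2(d[1],d[0]),np.hypot(*d[:2]))
u=d/np.linalg.norm(d); g=w1+u*18; print("grasp",g, g-robot.observe()["tcp_pos"])
E
```

```text
(331.5, 208) [-62.28   5.61] [454.58 -49.22  27.  ]
(337.5, 318) [16.39 10.25] [532.42 -61.61  27.  ]
(320.5, 212) [-59.65  -1.41] [455.64 -56.64  27.  ]
(342.5, 212) [-59.68  12.66] [458.64 -42.89  27.  ]
(297, 100) [-127.62  -16.27] [386.07 -56.51   9.  ]
(352, 97) [-129.45   18.32] [391.73 -22.34   9.  ]
(314, 333) [39.18 -6.9 ] [550.97 -83.27   9.  ]
(361, 333) [39.12 28.85] [558.61 -48.35   9.  ]
(323, 60) [-144.88    0.51] [372.83 -36.4   57.5 ]
yaw -0.15784038287636135
yaw -0.15798111898402484 78.81297259250395
grasp [472.36 -52.05  27.  ] [  -2.98    6.42 -103.32]
```

Request:
apply_moves([
  [[-0.015,0.032,-0.15],[0,0,0.019],0.0],
  [[-0.015,0.032,-0.35],[0,0,0.019],-0.1],
  [[-0.015,0.032,-0.52],[0,0,0.019],-0.1],
  [[-0.015,0.032,-0.58],[0,0,0.019],-0.1],
  [[-0.015,0.032,-0.58],[0,0,0.019],-0.1],
])

```text
time: 9.25
tcp_pos: [472.3, -52.0, 14.8]
eef_rot: [[-0.988, 0.155, -0.002], [0.155, 0.988, 0.0], [0.002, -0.0, -1.0]]
force: [-0.6, 0.4, 1.2]
width: 37.9
grasp_force: 0.0
```

Request:
apply_moves([
  [[0,0,-0.02],[0,0,0],-0.4],
  [[0,0,-0.02],[0,0,0],-1],
  [[0,0,-0.02],[0,0,0],-1],
  [[0,0,-0.02],[0,0,0],-1],
  [[0,0,-0.02],[0,0,0],-1],
], squeeze=70)

```text
time: 9.88
tcp_pos: [473.8, -52.3, 12.4]
eef_rot: [[-0.988, 0.155, 0.002], [0.155, 0.988, -0.0], [-0.002, -0.0, -1.0]]
force: [-0.8, -0.9, 6.8]
width: 14.2
grasp_force: 70.6
```

Request:
apply_moves([
  [[-0.015,0.0024,0.04],[0.0022,0.0137,0],-1],
  [[-0.0345,0.0055,0.08],[0.0044,0.0274,0],-1],
  [[-0.0345,0.0055,0.11],[0.0066,0.0412,0],-1],
  [[-0.0345,0.0055,0.135],[0.0087,0.0549,0],-1],
  [[-0.0345,0.0055,0.135],[0.0087,0.0549,0],-1],
])

```text
time: 10.5
tcp_pos: [466.6, -51.0, 38.1]
eef_rot: [[-0.973, 0.155, -0.171], [0.152, 0.988, 0.027], [0.173, 0.001, -0.985]]
force: [0.3, -0.9, -1.1]
width: 14.3
grasp_force: 69.7
```

Request:
apply_moves([
  [[0,0,0.03],[0.0022,0.0137,0],-1],
  [[0,0,0.06],[0.0044,0.0274,0],-1],
  [[0,0,0.06],[0.0044,0.0274,0],-1],
])

```text
time: 10.88
tcp_pos: [466.2, -51.0, 49.9]
eef_rot: [[-0.954, 0.155, -0.255], [0.149, 0.988, 0.041], [0.258, 0.001, -0.966]]
force: [0.2, -0.5, -1.4]
width: 14.3
grasp_force: 69.7
```

```bash
python3 - <<'E'
from h import *
s=robot.observe(); print(s["tcp_pos"],s["force"],s["eef_rot"][:,2])
im=robot.get_image("scene"); b=robot.get_image("side")
cv2.imwrite("pics/c4.png",np.hstack([cv2.resize(x,(400,400),interpolation=cv2.INTER_CUBIC) for x in(im[180:380,220:420],b[160:360,220:420])])[:,:,::-1])
E
```

```text
[466.20407824 -50.98294446  49.89010036] [ 0.16065736 -0.51262683 -1.39083269] [-0.25503198  0.0408548  -0.96606914]
```

View pics/c4.png

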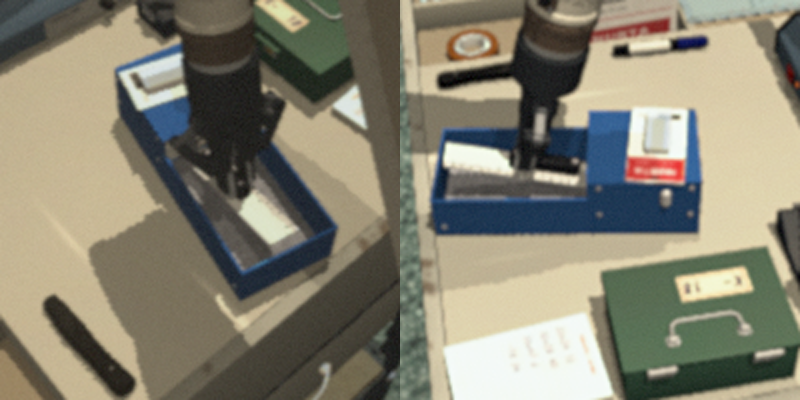

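Request:
apply_moves([
  [[0,0,0.028],[0.0022,0.0137,0],-1],
  [[0,0,0.055],[0.0044,0.0274,0],-1],
  [[0,0,0.055],[0.0044,0.0274,0],-1],
])

```text
time: 11.35
tcp_pos: [466.0, -51.0, 60.9]
eef_rot: [[-0.929, 0.155, -0.337], [0.145, 0.988, 0.054], [0.341, 0.001, -0.94]]
force: [-0.4, -0.2, -2.2]
width: 14.0
grasp_force: 69.8
```

Request:
apply_moves([
  [[-0.1,0.016,0.036],[0,0,0],-1],
  [[-0.2,0.032,0.072],[0,0,0],-1],
  [[-0.3,0.048,0.108],[0,0,0],-1],
  [[-0.4,0.064,0.145],[0,0,0],-1],
  [[-0.4,0.064,0.145],[0,0,0],-1],
])

```text
time: 11.98
tcp_pos: [384.2, -38.0, 90.6]
eef_rot: [[-0.928, 0.155, -0.338], [0.145, 0.988, 0.054], [0.342, 0.001, -0.94]]
force: [0.1, -1.0, -2.9]
width: 14.0
grasp_force: 69.8
```

Request:
apply_moves([
  [[0,0,0.15],[0,0,0],-1],
  [[0,0,0.35],[0,0,0],-1],
  [[0,0,0.5],[-0.005,-0.033,0],-1],
  [[0,0,0.6],[-0.011,-0.07,0],-1],
  [[0,0,0.62],[-0.0174,-0.1098,0],-1],
])

```text
time: 12.6
tcp_pos: [387.7, -38.4, 215.8]
eef_rot: [[-0.988, 0.155, 0.008], [0.155, 0.988, -0.001], [-0.008, 0.001, -1.0]]
force: [-0.5, -0.1, -1.8]
width: 14.0
grasp_force: 69.7
```

Request:
apply_moves([
  [[0,0,0],[0,0,0],-1],
  [[0,0,0],[0,0,0],-1],
  [[0,0,0],[0,0,0],-1],
  [[0,0,0],[0,0,0],-1],
])

```text
time: 13.1
tcp_pos: [386.4, -38.3, 213.6]
eef_rot: [[-0.988, 0.155, -0.002], [0.155, 0.988, 0.001], [0.002, 0.0, -1.0]]
force: [0.6, 0.1, -1.0]
width: 14.0
grasp_force: 69.7
```

```bash
python3 - <<'E'
from h import *
np.set_printoptions(precision=3,suppress=True)
s=robot.observe(); print(s["time"],s["tcp_pos"],s["force"],s["width"],s["grasp_force"],s["dq"])
im=robot.get_image("scene"); b=robot.get_image("side")
cv2.imwrite("pics/c5.png",np.hstack([cv2.resize(x,(400,400),interpolation=cv2.INTER_CUBIC) for x in(im[180:380,220:420],b[120:320,200:400])])[:,:,::-1])
E
```

```text
13.1 [386.368 -38.273 213.575] [ 0.611  0.128 -1.04 ] 13.994356563249845 69.73559617996216 [ 0.002 -0.006 -0.005 -0.003 -0.001  0.   ]
```

View pics/c5.png

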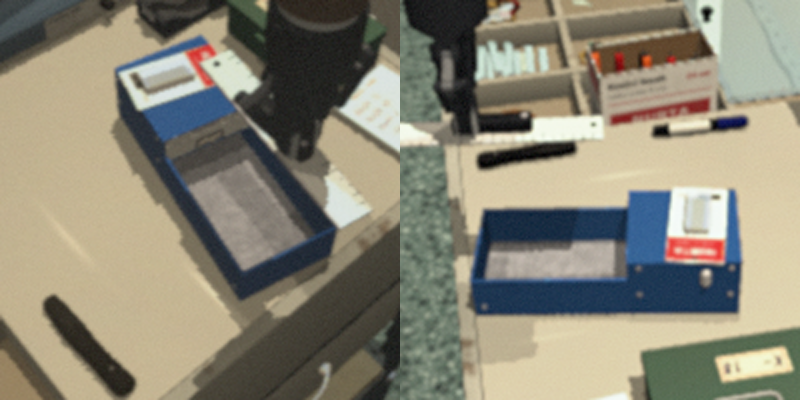

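The pictures show the rule level and gripped high above the caddy. The drawer is shut, the well is empty, and the card, cutter and marker are in place.

```bash
python3 -c "
from plant import robot
print(robot.job_done())"
```

```text
the job is handed in; nothing more can be done
None
```

I pushed the drawer home, drew the rule out tilted without forcing it, and handed the job in with the rule held level about 21 cm above the bench; no verdict came back from the hand-in.

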